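# Push the stock bin home between the posts

### The job

Push the loose stock bin of pipe nipples through the gap between the two short steel posts, into the empty place in the bin row, until it is fully home against the steel rail at the back. Push it along the bench with the outside of the fingers, without lifting or tipping it, and leave the loose fittings standing nearby where they are.

Things in the scene. Friction and masses are not known exactly. Their poses are not given: they have to be found in the camera images.
- stock_bin: The loose bin to push: yellow sides and back 50 mm tall, grey front 42 mm tall, full of grey pipe nipples (up to 53 mm). 120 mm long (its x), 96 mm wide (its y), 0.3 to 0.6 kg, slides on the bench. Origin: centre of its underside. Its +x end (yellow back) goes in first and faces the gap within about 25 degrees at the start; its -x end is the grey front.
- bin_row: The bin row, fixed to the bench; place and heading vary. Two upright solid round steel posts, bolted down, 48 mm diameter, 50 mm tall, centred at y = +76 and -76 mm: the gap is 104 mm wide. Origin: on the bench midway between the posts; x points through the gap into the empty place (the way to push), y from post to post.
- home (a point): The middle of the empty place, on the bench, 90 mm past the post line: here lies the stock bin's origin when fully home (its grey front then 30 mm past the post line). Axes as the bin row's. On either side stands a fixed full bin, 50 mm tall, covering 69 to 165 mm out from the middle line and 30 to 150 mm past the post line.
- rail (a point): The foot of the near face of the fixed steel back rail, on the middle line, 150 mm past the post line. The rail is 45 mm tall and 440 mm long along the bin row's y. Axes as the bin row's.
- coupling: Bystander: loose grey pipe coupling standing on the bench, 60 mm diameter, 60 mm tall. Origin: centre of its underside.
- nipple: Bystander: loose grey pipe nipple standing on the bench, 34 mm diameter, 75 mm tall. Origin: centre of its underside.
- bushing: Bystander: loose white stepped bushing standing on the bench, 66 mm diameter, 38 mm tall. Origin: centre of its underside.
Not all that is in view belongs to the job. What is shaped like the stock_bin but pink or red is not meant.

How it is judged (in metres and radians):
On the way:
1. the stock bin is between the posts, flat on the bench, its leading half through the gap (x of stock_bin in the frame of bin_row between -0.01 and 0.07 m and y of stock_bin in the frame of bin_row between -0.015 and 0.015 m and height (world z) of stock_bin below 0.006 m), for 0.05 s.
At the end, for the whole second after the job is handed in: The stock bin lies flat and at rest in the empty place, square to the rail within 0.15 rad, within 25 mm of the middle, and within 7 mm of full home against the rail (x of stock_bin in the frame of bin_row above 0.083 m and y of stock_bin in the frame of bin_row between -0.025 and 0.025 m and angle between the x axis of stock_bin and the x axis of bin_row, either way round below 0.15 rad and angle between stock_bin's own z axis and vertical below 0.05 rad and height (world z) of stock_bin below 0.006 m and linear speed of stock_bin below 0.01 m/s); the robot touches nothing.
It fails at once if the stock bin is lifted more than 10 mm off the bench (height (world z) of stock_bin above 0.01 m).
It fails at once if the stock bin is tipped by more than 0.15 rad (angle between stock_bin's own z axis and vertical above 0.15 rad).
It fails at once if a loose fitting standing nearby is moved more than 20 mm or knocked over (distance of any of coupling, nipple, bushing from where it was at the start of the episode above 0.02 m or angle between any of coupling, nipple, bushing's own z axis and vertical above 0.3 rad).
It also fails if it takes over 72 s, if anything falls off the work surface, if the arm or the gripper's body presses on something with over 40 N, if the wrist force passes 120 N, or if a joint passes its speed limit or range.

### The arm

A 6-joint arm with a two-finger parallel gripper is mounted at the origin on the work surface. World frame = base frame: x ahead of the robot, y to its left, z up, the work surface at z = 0. Lengths are in m, angles in degrees, forces in N, time in s.
With the tool pointing down it reaches from about 0.4 to 0.825 m from the base axis. Payload 7 kg.
Tool frame: the origin (TCP) lies midway between the tips of the shut fingers; the grasp point (between the pads) lies hold_point_z behind it (hold_point_z is the distance from the TCP to the grasp point, in m); z points along the fingers, y is the line along which they close (so a half turn about z gives the same grasp; the last joint's range is limited). The gripper opens to 88 mm and grips with 3 to 60 N. Pads are 19 mm wide; open, the fingers measure 130 mm over their backs; the gripper's body (78 mm by 193 mm) begins 47 mm behind the grasp point.
Start: joints at [-49.727, 20.546, 0.682, 0, -70.136, -16.507], TCP at [0.272, -0.618, 0.227] pointing down, gripper open.
Joint ranges: [-176.03, 176.03], [-82.01, 121.73], [-58.28, 71.71], [-173.87, 95.51], [-174.79, -0.11], [-173.66, 173.66]. Speed limits (degrees/s): [136.94, 136.94, 172.46, 180, 180, 180].

### API

Orientations are given as [roll, pitch, yaw] about the fixed x, y, z axes, in that order (R = Rz(yaw) Ry(pitch) Rx(roll)).
In Python, from plant import * gives the robot as it stands.
- The arm moves only by the tool step_arm, never from a script. Its argument "steps" is a list that holds one entry, the list of rows, each a list of 6 numbers: the shift along the tool's x, y, z scaled (see below), then the turn, a rotation vector about the tool's x, y, z scaled (see below). In form: [[[tx, ty, tz, wx, wy, wz], ...]]. A call has 1 to 20 rows; each row is the pose to reach, as a shift and turn from the pose commanded when the call began, along the tool's axes at that moment; what a row does not reach only later rows make up. The controller multiplies each number of a shift by 100 mm and each number of a turn by 0.5 rad. A row lasts 1/10 s, in which the tool goes at most 50 mm and 8.59 degrees, less where a joint would pass 70% of its speed; a pose out of reach is approached as far as the arm can. A call with a number of a shift or a turn outside -1 to 1 is refused whole. A call with a gripper value outside its range is refused whole. "jaw" is the closure in counts, from 0 (fully open) to 255 (shut), set as the call begins (left out, the last holds). The fingers move at their own pace and stop on an object; the grip force is fixed at half the most. Time passes only in rows, so rows that repeat a pose let the fingers close. It gives the time, the measured TCP pose, the force, the opening and the grip force at its end, in the units of the state.
- get_obs(): the state, without advancing time (a new reading comes with each control period).
- snapshot(name): name is "side" or "top" or "wrist"; returns (picture, depth): 384x512x3 uint8, red, green, blue; 384x512 float32, m along the optical axis (not along the pixel's ray), 0 where there is no reading.
- calibration(name): a dict with "mtx" (3x3 intrinsics, pixels), "rvec" (rotation vector, rad) and "tvec" (3), from world to camera coordinates, as OpenCV has them. Camera axes: x right, y down, z forward; pixel columns grow to the right and rows downward; lengths in m; the calibration is good to about 2 mm. A picture is of the moment at which its call begins: read the wrist's pose just before it. calibration takes no time and is no camera call; for the wrist camera it gives the pose at the moment of the call.
- close_job(): hands the job in; it is judged then, once.
The state is a dict: "clock": time; "joint_pos": joint angles; "qvel": joint speeds; "tau": joint torques, N m; "tool_pos": TCP position; "orientation": TCP orientation; "force": force on the tool from outside, world axes, zero at the start; "moment": the same for the moment, N m; "opening": finger opening in m; "gripper_force": force on a finger pad.
Only numpy, scipy, OpenCV 4.12 (cv2) and the standard library are available. Lean on these libraries where they do the work, as an engineer would, in place of code of your own. Each camera call takes 0.05 s, during which the arm holds its last target. There are 200 camera calls.

## Working session

There is one attempt and no reset: what is moved stays moved. The work goes in short steps, Python scripts to look and compute and a tool call to move; the robot and the scene stay as the last step left them, time stands still between calls to the robot, and variables do not carry over. Pictures are saved under pics/ and viewed, at most 10 in all, crops included, and the job is handed in when it is done.

Besides the shell and the picture viewer there is one more tool, called after ">>>" as name(argument=value, ...) on one line, values as JSON. step_arm: Moves the arm, as the interface text tells. Its arguments: {"type":"object","properties":{"steps":{"type":"array","items":{"type":"array","items":{"type":"array","items":{"type":"number","minimum":-1,"maximum":1}}}},"jaw":{"type":"number"}},"required":["steps"]}

```bash
mkdir -p pics; ls; python3 - <<'E'
from plant import *
import cv2,numpy as np
o=get_obs();print(o)
for n in("top","side"):
    p,d=snapshot(n);np.savez(f'pics/{n}0.npz',p=p,d=d,**{k:np.array(v) for k,v in calibration(n).items()})
    cv2.imwrite(f'pics/{n}0.png',p[:,:,::-1])
    c=calibration(n);R=cv2.Rodrigues(np.array(c['rvec']))[0];print(n,-R.T@np.array(c['tvec']).ravel(),R[2])
E
```

```text
pics
{'clock': 0.0, 'joint_pos': array([-4.97269632e+01,  2.05923887e+01,  6.30432594e-01, -1.99150861e-02,
       -7.01330359e+01, -1.65063083e+01]), 'qvel': array([-0.02873316, -0.04796065,  0.05859787, -0.07983074, -0.02728042,
       -0.02328559]), 'tau': array([-2.67394062e-04, -5.82719278e+01,  2.93058783e+01,  6.99735135e+00,
        6.84848113e-03, -1.91575682e-04]), 'tool_pos': array([ 0.27179667, -0.61731253,  0.22558717]), 'orientation': array([ 1.79903603e+02, -9.04236407e-03, -1.56240047e+02]), 'force': array([-0.27320205,  0.36712391,  0.4996556 ]), 'moment': array([-0.0105782 ,  0.00160119,  0.00401416]), 'gripper_force': 0.0, 'opening': 0.08765910348108036}
top [ 0.43514119 -0.02513535  1.16538415] [ 1.31983753e-01 -6.66260406e-04 -9.91251656e-01]
side [ 0.16934481 -0.57188184  0.54938209] [ 0.48405288  0.62843332 -0.60890424]
```

View pics/top0.png

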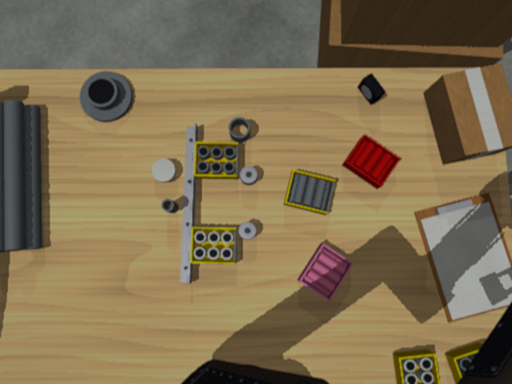

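View pics/side0.png

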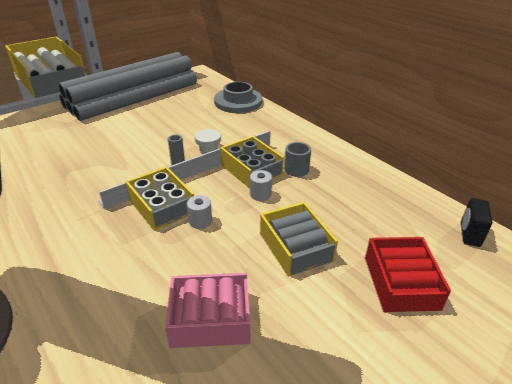

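The top view shows the yellow bin with grey nipples at (311,192), the pink bin at (326,271) and the red one at (372,161). Only the first has yellow sides and a grey front, so it's the stock bin. The posts are at (249,175) and (248,230), and the rail is at column 190. The coupling is at (240,128), and the nipple and bushing stand behind the rail at (170,206) and (164,170). Next I'll measure these and make the confirming crop.

```bash
cat > h.py <<'E'
import cv2,numpy as np
from plant import *
def cast(px,z,c):
    K=np.array(c['mtx']);R=cv2.Rodrigues(np.array(c['rvec']))[0];t=np.array(c['tvec']).ravel()
    px=np.atleast_2d(px).astype(float)
    r=np.c_[px,np.ones(len(px))]@np.linalg.inv(K).T@R; C=-R.T@t
    return C+r*((z-C[2])/r[:,2])[:,None]
def yellow(p,box):
    h=cv2.cvtColor(p,cv2.COLOR_RGB2HSV); m=cv2.inRange(h,(22,150,90),(34,255,255))
    k=np.zeros_like(m);k[box[1]:box[3],box[0]:box[2]]=1
    return m*k
def world(d,c):
    v,u=np.mgrid[:d.shape[0],:d.shape[1]];K=np.array(c['mtx']);R=cv2.Rodrigues(np.array(c['rvec']))[0]
    q=np.stack([(u-K[0,2])/K[0,0]*d,(v-K[1,2])/K[1,1]*d,d],-1)-np.array(c['tvec']).ravel()
    return q@R
E
python3 - <<'E'
from h import *
f=np.load('pics/top0.npz');p,d=f['p'],f['d'];c=dict(mtx=f['mtx'],rvec=f['rvec'],tvec=f['tvec'])
W=world(d,c); 
for n,b in dict(stock=(275,160,345,225),binA=(190,135,243,183),binB=(187,220,240,268)).items():
    m=yellow(p,b); pts=np.argwhere(m>0)[:,::-1]
    w=cast(pts,.05,c)[:,:2]
    hz=W[m>0][:,2]
    r=cv2.minAreaRect((w*1000).astype(np.float32)); print(n,len(pts),r,np.round(cv2.boxPoints(r)).tolist(),'z med',np.median(hz))
# posts etc from depth: height map
for n,b,z0 in (('p1',(236,163,262,188),.05),('p2',(236,218,262,243),.05),('coupl',(225,112,255,145),.06),('nip',(158,195,182,216),.075),('bush',(150,155,180,185),.038)):
    H=W[b[1]:b[3],b[0]:b[2]]; m=(abs(H[...,2]-z0)<.008)
    v,u=np.nonzero(m); w=cast(np.c_[u+b[0],v+b[1]],z0,c)[:,:2]*1000
    print(n,m.sum(),cv2.minEnclosingCircle(w.astype(np.float32)), np.median(H[m][:,2]) if m.any() else None)
# rail top
b=(175,120,202,286);H=W[b[1]:b[3],b[0]:b[2]];m=(abs(H[...,2]-.045)<.008);v,u=np.nonzero(m)
s=p[v+b[1],u+b[0]].astype(int); g=(s.max(1)-s.min(1)<40); w=cast(np.c_[u+b[0],v+b[1]][g],.045,c)[:,:2]*1000
print('rail',cv2.minAreaRect(w.astype(np.float32)),cv2.boxPoints(cv2.minAreaRect(w.astype(np.float32))).tolist())
cr=p[110:300,150:410];cv2.imwrite('pics/crop0.png',cv2.resize(cr,None,fx=3,fy=3,interpolation=cv2.INTER_CUBIC)[:,:,::-1])
E
```

```text
stock 387 ((574.2686767578125, -176.46446228027344), (121.67617797851562, 100.84986114501953), 75.69090270996094) [[510.0, -223.0], [608.0, -248.0], [638.0, -130.0], [540.0, -105.0]] z med 0.04744234318217184
binA 448 ((662.0142822265625, 77.16995239257812), (118.21251678466797, 102.18972778320312), 88.0865707397461) [[609.0, 20.0], [711.0, 16.0], [715.0, 135.0], [613.0, 138.0]] z med 0.042490465092875865
binB 593 ((431.4934387207031, 82.04315948486328), (118.78585815429688, 97.99061584472656), 88.48455047607422) [[381.0, 24.0], [479.0, 21.0], [482.0, 140.0], [384.0, 143.0]] z med 0.008932518237635674
p1 252 ((629.31884765625, -3.1168882846832275), 34.08414840698242) 0.049929537985566194
p2 247 ((471.04058837890625, -7.800995826721191), 23.507478713989258) 0.0500079601433458
coupl 150 ((741.0516357421875, 22.89107894897461), 43.09818649291992) 0.058806265866104365
nip 72 ((537.6869506835938, 201.59017944335938), 16.926288604736328) 0.07436239338540127
bush 450 ((636.8020629882812, 223.51141357421875), 33.639949798583984) 0.03785494069953058
rail ((549.2071533203125, 151.82025146484375), (434.9422912597656, 70.38500213623047), 0.7646291255950928) [[331.28570556640625, 184.10748291015625], [332.22503662109375, 113.728759765625], [767.1286010742188, 119.53302001953125], [766.1892700195312, 189.9117431640625]]
```

View pics/crop0.png

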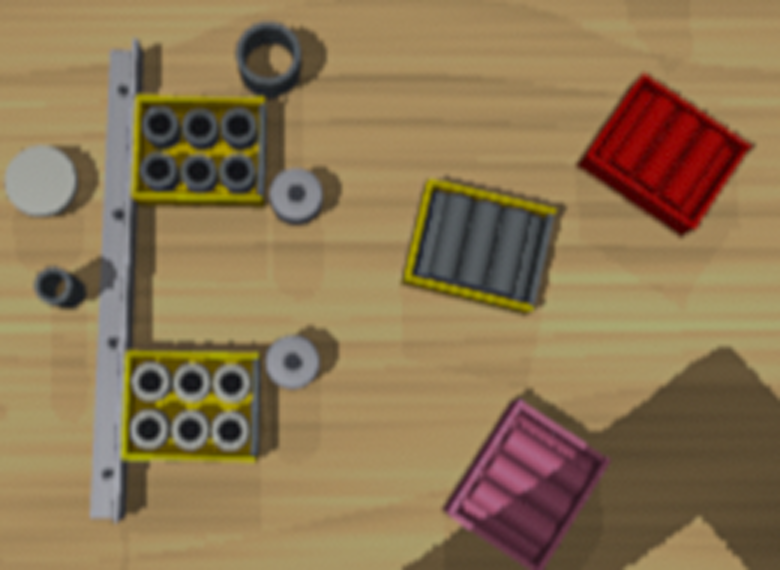

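The crop confirms it: at (480,245) in the crop, yellow sides and back, grey front facing right, grey nipples. The yellow bins in the row hold upright fittings and stand fixed against the rail. I'll refine the row frame and get hold_point_z.

```bash
python3 - <<'E'
from h import *
import plant
print([n for n in dir(plant) if not n.startswith('_')], getattr(plant,'hold_point_z',None))
f=np.load('pics/top0.npz');p,d=f['p'],f['d'];c=dict(mtx=f['mtx'],rvec=f['rvec'],tvec=f['tvec'])
W=world(d,c);s=p.astype(int);grey=(s.max(2)-s.min(2)<35)
P=[]
for b,z in (((236,163,262,188),.05),((236,218,262,243),.05),((225,112,255,145),.06)):
    k=np.zeros(grey.shape,bool);k[b[1]:b[3],b[0]:b[2]]=1
    m=(k&(abs(W[...,2]-z)<.004)&(grey)).astype(np.uint8)
    n,l,st,ce=cv2.connectedComponentsWithStats(m);i=1+st[1:,4].argmax()
    v,u=np.nonzero(l==i);w=cast(np.c_[u,v],z,c)[:,:2]*1000
    (x,y),r=cv2.minEnclosingCircle(w.astype(np.float32));print((x,y),r,w.mean(0),len(w));P.append(w.mean(0))
print('mid',(P[0]+P[1])/2,'dist',np.linalg.norm(P[0]-P[1]),'heading',np.degrees(np.arctan2(*(P[0]-P[1])[::-1]))+90)
# rail: grey pixels at height .045
k=np.zeros(grey.shape,bool);k[120:286,175:202]=1
v,u=np.nonzero(k&grey&(abs(W[...,2]-.045)<.004));w=cast(np.c_[u,v],.045,c)[:,:2]*1000
vx,vy,x0,y0=cv2.fitLine(w.astype(np.float32),cv2.DIST_HUBER,0,.01,.01).ravel()
print('rail heading',np.degrees(np.arctan2(vy,vx))%180+90,(x0,y0), 'y at x=551',y0+(551-x0)*vy/vx,len(w))
# stock bin: whole top by depth
k[:]=0;k[155:230,275:348]=1
v,u=np.nonzero(k&(W[...,2]>.03));w=W[v,u][:,:2]*1000
print('stock depth',cv2.minAreaRect(w.astype(np.float32)))
E
```

```text
['PlanningError', 'calibration', 'close_job', 'get_obs', 'hold_point_z', 'snapshot'] 0.0188
(622.0271606445312, -10.904121398925781) 23.576417922973633 [622.10675079 -10.98293826] 211
(470.9429016113281, -7.701940536499023) 23.460023880004883 [470.61623675  -7.97858502] 229
(750.7586669921875, 13.407368659973145) 29.548633575439453 [749.68671849  14.4394646 ] 115
mid [546.36149377  -9.48076164] dist 151.52030221886017 heading 88.8638615434184
rail heading 268.87372 (np.float32(549.32935), np.float32(141.29851)) y at x=551 141.26567 430
stock depth ((549.5316772460938, -162.5878143310547), (136.436279296875, 330.60333251953125), 62.19322967529297)
```

>>> step_arm(steps=[[[-0.5,0.5,0,0,0,0.4],[-1,1,0,0,0,0.8],[-1,1,0,0,0,1],[-1,1,0,0,0,1],[-1,1,0,0,0,1],[-1,1,0,0,0,1]]], jaw=133)

```text
clock: 0.7
tool_pos: [0.3232, -0.4861, 0.2265]
orientation: [180.0, -0.0, 175.2]
force: [0.2, 0.2, 0.9]
opening: 0.0457
gripper_force: 0.0
```

>>> step_arm(steps=[[[-0.5,0.5,0,0,0,0.2],[-1,1,0,0,0,0.33],[-1,1,0,0,0,0.33],[-1,1,0,0,0,0.33],[-1,1,0,0,0,0.33]]])

```text
clock: 1.2
tool_pos: [0.4317, -0.3949, 0.2259]
orientation: [180.0, -0.1, 165.8]
force: [-1.2, 0.2, -0.4]
opening: 0.042
gripper_force: 0.0
```

>>> step_arm(steps=[[[-0.5,0.5,0,0,0,0],[-1,1,0,0,0,0],[-1,1,0,0,0,0],[-1,1,0,0,0,0],[-1,1,0,0,0,0]]])

```text
clock: 1.7
tool_pos: [0.5527, -0.3234, 0.2256]
orientation: [-180.0, -0.1, 165.7]
force: [-1.5, -0.1, -0.2]
opening: 0.0417
gripper_force: 0.0
```

>>> step_arm(steps=[[[-0.3,0.5,0,0,0,0],[-0.62,1,0,0,0,0],[-0.62,1,0,0,0,0],[-0.62,1,0,0,0,0],[-0.62,1,0,0,0,0]]])

```text
clock: 2.2
tool_pos: [0.6368, -0.2423, 0.2263]
orientation: [-180.0, -0.0, 165.6]
force: [-0.5, -0.2, -0.1]
opening: 0.0419
gripper_force: 0.0
```

>>> step_arm(steps=[[[0,0.3,0.3,0,0,0],[0,0.59,0.6,0,0,0],[0,0.59,1,0,0,0],[0,0.59,1,0,0,0],[0,0.59,1,0,0,0]]])

```text
clock: 2.7
tool_pos: [0.6516, -0.1857, 0.1272]
orientation: [-179.9, -0.1, 165.6]
force: [-0.8, -0.1, 0.5]
opening: 0.0419
gripper_force: 0.0
```

```bash
python3 - <<'E'
from h import *
o=get_obs();print(o['tool_pos'],o['orientation'])
p,d=snapshot('top');cv2.imwrite('pics/top1.png',cv2.resize(p[110:300,150:410],None,fx=3,fy=3)[:,:,::-1])
E
```

```text
[ 0.65162994 -0.18572938  0.12722423] [-1.79939645e+02 -5.56883833e-02  1.65600854e+02]
```

View pics/top1.png

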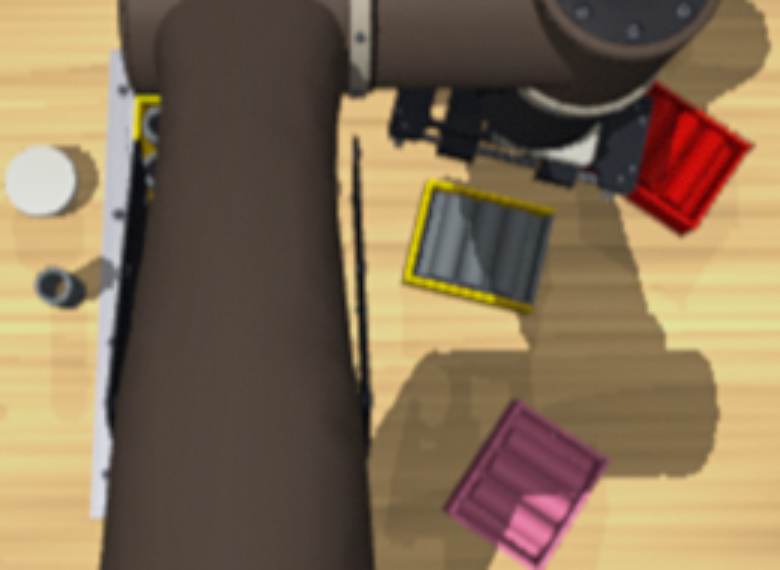

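The gripper is at (520,130), parallel to the bin's upper side (480,195) and clear of it; only its body hangs over the red bin. I'll go down.

>>> step_arm(steps=[[[0,0,0.4,0,0,0],[0,0,0.8,0,0,0],[0,0,0.9,0,0,0],[0,0,0.9,0,0,0]]])

```text
clock: 3.15
tool_pos: [0.6523, -0.1849, 0.037]
orientation: [-180.0, -0.0, 165.6]
force: [0.9, 0.0, -0.2]
opening: 0.0418
gripper_force: 0.0
```

>>> step_arm(steps=[[[0,0,0.1,0,0,0],[0,0,0.22,0,0,0],[0,0,0.22,0,0,0],[0.05,0,0.22,0,0,0],[0.1,0,0.22,0,0,0],[0.12,0,0.22,0,0,0],[0.14,0,0.22,0,0,0],[0.16,0,0.22,0,0,0],[0.18,0,0.22,0,0,0]]])

```text
clock: 4.05
tool_pos: [0.6358, -0.1796, 0.015]
orientation: [180.0, 0.1, 165.7]
force: [3.3, -1.4, -0.5]
opening: 0.0418
gripper_force: 1.4
```

>>> step_arm(steps=[[[0.195,0,0.22,0,0,-0.03],[0.01,0,0,0,0,-0.03]]])

```text
clock: 4.25
tool_pos: [0.6339, -0.179, 0.0153]
orientation: [180.0, 0.1, 166.6]
force: [-1.1, -0.6, -1.2]
opening: 0.0418
gripper_force: 0.0
```

That call was wrong: its first row used the previous call's offsets, so the tool briefly lunged forward and down before coming back. I'll re-measure before going on.

```bash
cat >> h.py <<'E'
def stock(name,box):
    c=calibration(name);p,d=snapshot(name);m=yellow(p,box)
    w=cast(np.argwhere(m>0)[:,::-1],.05,c)[:,:2]*1000
    r=cv2.minAreaRect(w.astype(np.float32));print(len(w),r);return p,d,m,c
E
python3 - <<'E'
from h import *
o=get_obs();print(o['tool_pos'],o['orientation'],o['force'])
p,d,m,c=stock('top',(265,155,350,235))
cv2.imwrite('pics/top2.png',cv2.resize(np.vstack([p[140:260,240:400],cv2.cvtColor(m[140:260,240:400]*255,cv2.COLOR_GRAY2RGB) if m.max()==1 else cv2.cvtColor(m[140:260,240:400],cv2.COLOR_GRAY2RGB)]),None,fx=2.4,fy=2.4)[:,:,::-1])
E
```

```text
[ 0.63390565 -0.17901386  0.01534817] [1.79998559e+02 1.41379243e-01 1.66610398e+02] [-1.13905605 -0.61552422 -1.24141532]
255 ((559.6397094726562, -172.10382080078125), (119.81768798828125, 98.36611938476562), 76.5671157836914)
```

View pics/top2.png

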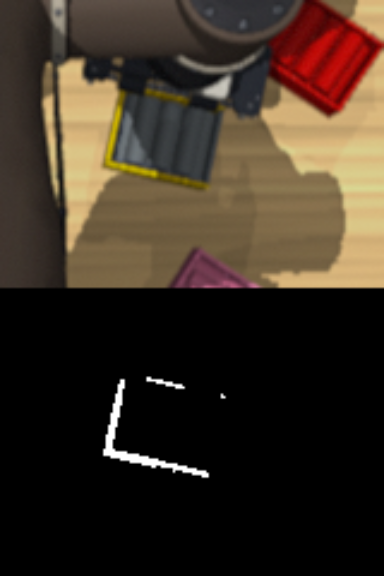

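The bin is still flat, at (559.6,-172.1) mm with heading 76.6° (top half of the picture: bin at (165,138)). It still needs about 16 mm sideways and 12° of turn. From here I'll work in small, checked increments.

>>> step_arm(steps=[[[0.04,0.05,0,0,0,0],[0.08,0.1,0,0,0,0],[0.12,0.14,0,0,0,0],[0.135,0.13,0,0,0,-0.03],[0.15,0.12,0,0,0,-0.06],[0.165,0.11,0,0,0,-0.1],[0.18,0.1,0,0,0,-0.13],[0.195,0.095,0,0,0,-0.16],[0.21,0.085,0,0,0,-0.19],[0.225,0.08,0,0,0,-0.23],[0.24,0.07,0,0,0,-0.26],[0.255,0.065,0,0,0,-0.29],[0.27,0.055,0,0,0,-0.32],[0.285,0.05,0,0,0,-0.36],[0.3,0.04,0,0,0,-0.4],[0.32,0.03,0,0,0,-0.43],[0.32,0.03,0,0,0,-0.43]]])

```text
clock: 6.0
tool_pos: [0.6031, -0.169, 0.0146]
orientation: [-180.0, -0.0, 178.9]
force: [1.8, 1.1, 0.5]
opening: 0.0418
gripper_force: 0.7
```

```bash
python3 - <<'E'
from h import *
o=get_obs();print(o['tool_pos'],o['orientation'],o['force'])
p,d,m,c=stock('top',(265,155,350,245))
E
```

```text
[ 0.60306805 -0.16902974  0.014554  ] [-1.79998127e+02 -3.40125415e-02  1.78875919e+02] [1.84156948 1.12162519 0.49042425]
208 ((503.1513671875, -162.57225036621094), (135.5576171875, 64.4020004272461), 56.69886016845703)
```

>>> step_arm(steps=[[[-0.2,0,0,0,0,0],[-0.5,0,0,0,0,0],[-0.8,0,0,0,0,0],[-0.8,0,-0.5,0,0,0],[-0.8,0,-1,0,0,0],[-0.8,0,-1,0,0,0],[-0.8,0,-1,0,0,0]]])

```text
clock: 6.75
tool_pos: [0.6836, -0.1707, 0.116]
orientation: [180.0, 0.1, 178.8]
force: [-0.0, 0.2, -0.9]
opening: 0.0418
gripper_force: 0.0
```

```bash
python3 - <<'E'
from h import *
o=get_obs();print(o['tool_pos'],o['orientation'],o['force'])
p,d,m,c=stock('top',(265,155,350,245))
m*=255 if m.max()==1 else 1
cv2.imwrite('pics/top3.png',cv2.resize(np.vstack([p[140:260,240:400],cv2.cvtColor(m[140:260,240:400],cv2.COLOR_GRAY2RGB)]),None,fx=2.4,fy=2.4)[:,:,::-1])
E
```

```text
[ 0.68356308 -0.17074745  0.11596799] [1.79995610e+02 6.91467924e-02 1.78818912e+02] [-0.00220187  0.19412887 -0.91600547]
370 ((540.0597534179688, -178.14073181152344), (120.49249267578125, 99.57469940185547), 86.69515991210938)
```

View pics/top3.png

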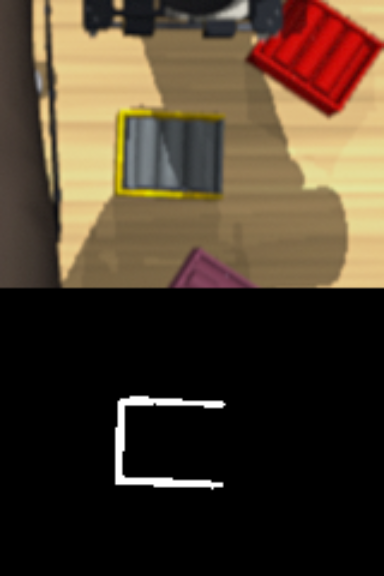

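The bin is at (540.1,-178.1) mm, heading 86.7°, 3 mm off the middle line and clear of everything (top half of the picture: (170,153)). Next I'll move the tool round behind its grey front.

>>> step_arm(steps=[[[0.35,-0.45,0,0,0,0.25],[0.7,-0.9,0,0,0,0.5],[0.7,-0.9,0,0,0,0.75],[0.7,-0.9,0,0,0,1],[0.7,-0.9,0,0,0,1],[0.7,-0.9,0,0,0,1]]])

```text
clock: 7.4
tool_pos: [0.611, -0.2589, 0.1135]
orientation: [-180.0, -0.1, 150.4]
force: [-0.2, 0.2, -0.2]
opening: 0.0419
gripper_force: 0.0
```

>>> step_arm(steps=[[[0,0,0,0,0,0.25],[0,0,0,0,0,0.5],[0,0,0,0,0,0.75],[0,0,0,0,0,1],[0,0,0,0,0,1]]])

```text
clock: 7.9
tool_pos: [0.6118, -0.2584, 0.1139]
orientation: [-179.9, -0.0, 121.7]
force: [-0.1, -1.0, -0.6]
opening: 0.0416
gripper_force: 0.0
```

>>> step_arm(steps=[[[0,0,0,0,0,0.25],[0,0,0,0,0,0.5],[0,0,0,0,0,0.75],[0,0,0,0,0,1],[0,0,0,0,0,1]]])

```text
clock: 8.4
tool_pos: [0.6118, -0.2587, 0.1142]
orientation: [-180.0, -0.0, 93.1]
force: [-0.6, -0.2, 0.0]
opening: 0.0419
gripper_force: 0.0
```

>>> step_arm(steps=[[[-0.05,-0.35,0,0,0,0.14],[-0.055,-0.71,0,0,0,0.14],[-0.055,-0.71,0,0,0,0.14],[-0.055,-0.71,0,0,0,0.14]]])

```text
clock: 8.8
tool_pos: [0.541, -0.2682, 0.115]
orientation: [180.0, 0.0, 89.2]
force: [0.8, 0.4, 0.5]
opening: 0.0415
gripper_force: 0.0
```

>>> step_arm(steps=[[[0,0,0.3,0,0,0],[0,0,0.6,0,0,0],[0,0,0.85,0,0,0],[0,0,1,0,0,0],[0,0,1,0,0,0],[0,0,1,0,0,0]]])

```text
clock: 9.4
tool_pos: [0.5421, -0.2681, 0.0146]
orientation: [-180.0, 0.0, 89.1]
force: [1.1, -0.1, 1.4]
opening: 0.0419
gripper_force: 0.0
```

>>> step_arm(steps=[[[0.05,0,0,0,0,0],[0.1,0,0,0,0,0],[0.14,0,0,0,0,0],[0.17,0,0,0,0,0],[0.2,0,0,0,0,0],[0.23,0,0,0,0,0],[0.26,0,0,0,0,0],[0.3,0,0,0,0,0],[0.35,0,0,0,0,0],[0.4,0,0,0,0,0],[0.45,0,0,0,0,0],[0.5,0,0,0,0,0],[0.55,0,0,0,0,0],[0.6,0,0,0,0,0],[0.65,0,0,0,0,0],[0.7,0,0,0,0,0],[0.7,0,0,0,0,0]]])

```text
clock: 11.1
tool_pos: [0.5419, -0.2123, 0.014]
orientation: [179.6, -2.2, 90.2]
force: [1.3, -4.7, 4.6]
opening: 0.0419
gripper_force: 2.6
```

```bash
python3 - <<'E'
from h import *
o=get_obs();print(o['tool_pos'],o['orientation'],o['force'])
p,d,m,c=stock('top',(252,155,350,250))
cv2.imwrite('pics/top4.png',cv2.resize(p[110:300,150:410],None,fx=3,fy=3)[:,:,::-1])
E
```

```text
[ 0.54191066 -0.21234651  0.01401269] [179.60703765  -2.18285448  90.23565465] [ 1.28671998 -4.74183663  4.6197823 ]
67 ((492.5873718261719, -145.9452667236328), (72.3730697631836, 8.021761894226074), 89.80868530273438)
```

View pics/top4.png

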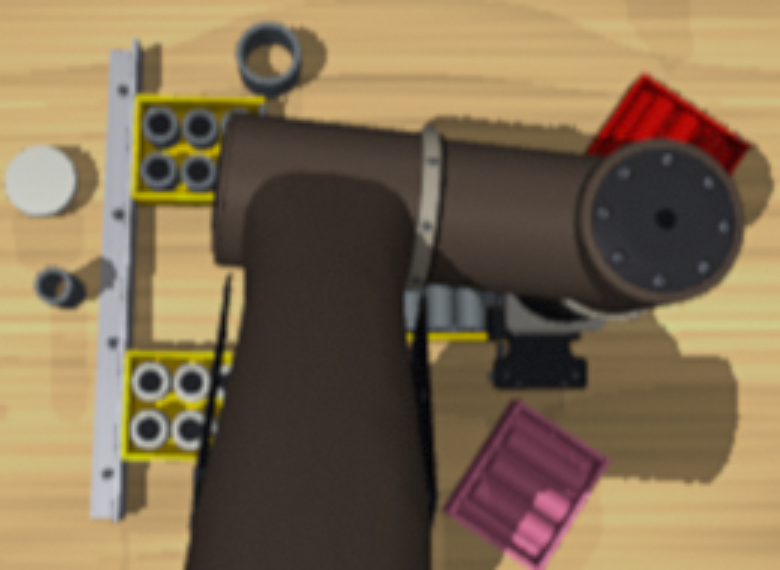

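```bash
python3 - <<'E'
from h import *
for i in range(2):
    o=get_obs();print(*[np.round(o[k],2) for k in('clock','joint_pos','qvel','tau','force','moment','tool_pos','orientation')])
    if i==0:
        p,d=snapshot('side');cv2.imwrite('pics/side4.png',p[:,:,::-1])
E
```

```text
11.15 [  -3.7    24.81  -23.43   -3.33  -41.58 -173.59] [-0.05  0.19  0.06 -0.06  0.04 -0.  ] [ 2.550e+00 -5.263e+01  1.812e+01  2.820e+00 -6.800e-01 -1.000e-02] [ 1.92 -3.84  4.05] [-2.11 -0.41 -0.05] [ 0.54 -0.21  0.01] [179.62  -2.19  90.23]
11.2 [  -3.7    24.82  -23.43   -3.33  -41.58 -173.59] [ 0.01  0.18  0.05 -0.16  0.08 -0.05] [ 2.500e+00 -5.261e+01  1.811e+01  2.820e+00 -6.800e-01 -1.000e-02] [ 0.99 -5.25  3.62] [-2.09 -0.4  -0.07] [ 0.54 -0.21  0.01] [179.62  -2.19  90.23]
```

View pics/side4.png

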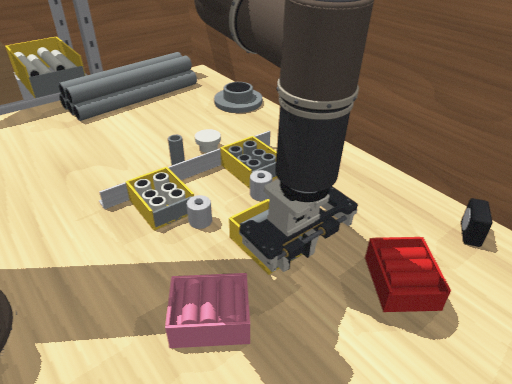

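The side view shows the tool behind the bin's front (290,235) with nothing in its way. The cause is joint 6 at its limit (-173.6°). I'll back off, lift and turn the tool half a turn the other way: the grasp line stays the same and I'd then push along tool -x.

>>> step_arm(steps=[[[-0.2,0,0,0,0,0],[-0.4,0,0,0,0,0],[-0.6,0,0,0,0,0],[-0.6,0,-0.3,0,0,0],[-0.6,0,-0.7,0,0,0],[-0.6,0,-1,0,0,0],[-0.6,0,-1,0,0,0],[-0.6,0,-1,0,0,0]]])

```text
clock: 12.0
tool_pos: [0.5406, -0.2752, 0.111]
orientation: [179.7, -2.3, 90.2]
force: [0.5, 1.0, -0.0]
opening: 0.0424
gripper_force: 0.0
```

>>> step_arm(steps=[[[0,0,0,0,0,-0.25],[0,0,0,0,0,-0.5],[0,0,0,0,0,-0.75],[0,0,0,0,0,-1],[0,0,0,0,0,-1]]])

```text
clock: 12.5
tool_pos: [0.5396, -0.275, 0.1088]
orientation: [178.8, -2.0, 118.9]
force: [0.4, 0.1, -0.5]
opening: 0.0417
gripper_force: 0.0
```

>>> step_arm(steps=[[[0,0,0,0,0,-0.25],[0,0,0,0,0,-0.5],[0,0,0,0,0,-0.75],[0,0,0,0,0,-1],[0,0,0,0,0,-1]]])

```text
clock: 13.0
tool_pos: [0.54, -0.2753, 0.1095]
orientation: [178.0, -1.1, 147.4]
force: [-1.0, 0.1, 0.2]
opening: 0.0419
gripper_force: 0.0
```

>>> step_arm(steps=[[[0,0,0,0,0,-0.25],[0,0,0,0,0,-0.5],[0,0,0,0,0,-0.75],[0,0,0,0,0,-1],[0,0,0,0,0,-1]]])

```text
clock: 13.5
tool_pos: [0.5403, -0.2754, 0.11]
orientation: [177.7, 0.0, 175.9]
force: [0.2, 0.1, 0.5]
opening: 0.042
gripper_force: 0.0
```

>>> step_arm(steps=[[[0,0,0,0,0,-0.25],[0,0,0,0,0,-0.5],[0,0,0,0,0,-0.75],[0,0,0,0,0,-1],[0,0,0,0,0,-1]]])

```text
clock: 14.0
tool_pos: [0.5405, -0.2755, 0.1102]
orientation: [178.0, 1.1, -155.5]
force: [0.3, -0.2, 0.4]
opening: 0.0421
gripper_force: 0.0
```

>>> step_arm(steps=[[[0,0,0,0,0,-0.25],[0,0,0,0,0,-0.5],[0,0,0,0,0,-0.75],[0,0,0,0,0,-1],[0,0,0,0,0,-1]]])

```text
clock: 14.5
tool_pos: [0.5405, -0.2756, 0.1104]
orientation: [178.8, 1.9, -126.9]
force: [-0.4, 0.5, 0.3]
opening: 0.0421
gripper_force: 0.0
```

>>> step_arm(steps=[[[0,0,0,0,0,-0.25],[0,0,0,0,0,-0.5],[0,0,0,0,0,-0.75],[0,0,0,0,0,-1],[0,0,0,0,0,-1]]])

```text
clock: 15.0
tool_pos: [0.5406, -0.2756, 0.1105]
orientation: [179.9, 2.3, -98.3]
force: [0.1, 0.3, 0.3]
opening: 0.0417
gripper_force: 0.0
```

```bash
cat >> h.py <<'E'
from scipy.spatial.transform import Rotation as Ro
def go(pos,rpy):
    o=get_obs();R=Ro.from_euler('xyz',o['orientation'],degrees=True)
    T=Ro.from_euler('xyz',rpy,degrees=True)
    print('move',np.round(R.inv().apply(np.array(pos)-o['tool_pos'])/.1,3),np.round((R.inv()*T).as_rotvec()/.5,3))
E
python3 - <<'E'
from h import *
p,d,m,c=stock('top',(252,155,350,250))
cv2.imwrite('pics/top5.png',cv2.resize(p[110:300,150:410],None,fx=3,fy=3)[:,:,::-1])
v,u=np.nonzero(m);w=cast(np.c_[u,v],.05,c)[:,:2]*1000
print(w.min(0),w.max(0));go((.5413,-.2700,.11),(180,0,-91.1))
E
```

```text
0 ((0.0, 0.0), (0.0, 0.0), 0.0)Traceback (most recent call last):
  File "<stdin>", line 5, in <module>
    return umr_minimum(a, axis, None, out, keepdims, initial, where)
ValueError: zero-size array to reduction operation minimum which has no identity
```

View pics/top5.png

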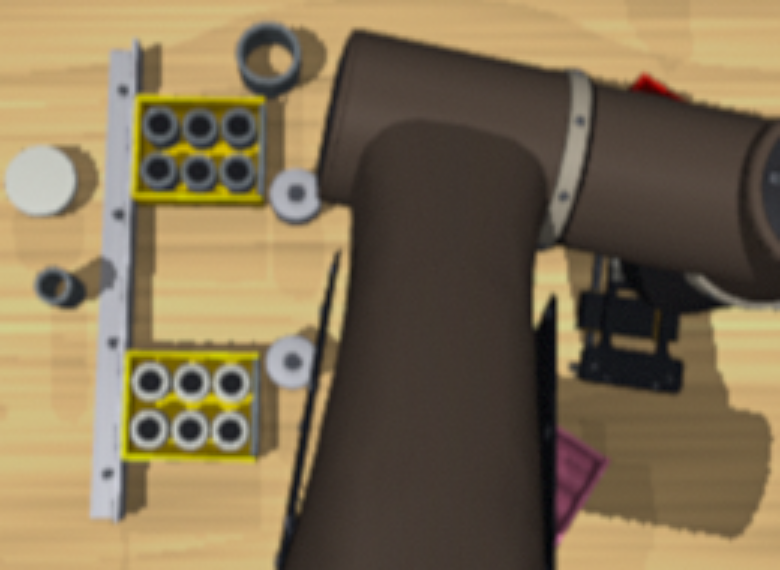

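The arm hides the bin in this top view; the posts (293,193) and (293,362) and the rail are unchanged. I'll level the tool first, then use the side and wrist cameras.

```bash
python3 - <<'E'
from h import *
go((.5413,-.2700,.11),(180,0,-91.1)); print(np.round(get_obs()['joint_pos'],1))
E
```

```text
move [-0.056  0.001  0.007] [-0.003  0.079 -0.257]
[-10.1  20.2 -15.   -2.8 -54.9   3.2]
```

>>> step_arm(steps=[[[-0.06,0,0,0,0.04,-0.13],[-0.06,0,0,0,0.08,-0.26],[-0.06,0,0,0,0.08,-0.26]]])

```text
clock: 15.35
tool_pos: [0.5414, -0.2689, 0.1108]
orientation: [-179.9, -0.1, -90.5]
force: [0.4, -0.6, -0.6]
opening: 0.0417
gripper_force: 0.0
```

```bash
python3 - <<'E'
from h import *
go((.5413,-.2700,.11),(180,0,-91.1)); print(np.round(get_obs()['joint_pos'],1))
c=calibration('wrist')
p,d=snapshot('wrist');q,e=snapshot('side')
np.savez('pics/w6.npz',p=p,d=d,q=q,e=e,mtx=c['mtx'],rvec=c['rvec'],tvec=c['tvec'])
a=cv2.resize(p,(512,384));b=q[120:300,130:390];b=cv2.resize(b,(288,200));b=np.vstack([b,np.zeros((184,288,3),np.uint8)])
cv2.imwrite('pics/w6.png',np.hstack([a,b])[:,:,::-1])
E
```

```text
move [0.011 0.001 0.008] [-0.003 -0.003  0.02 ]
[ -7.9  19.5 -17.3   0.1 -53.2   7.3]
```

View pics/w6.png

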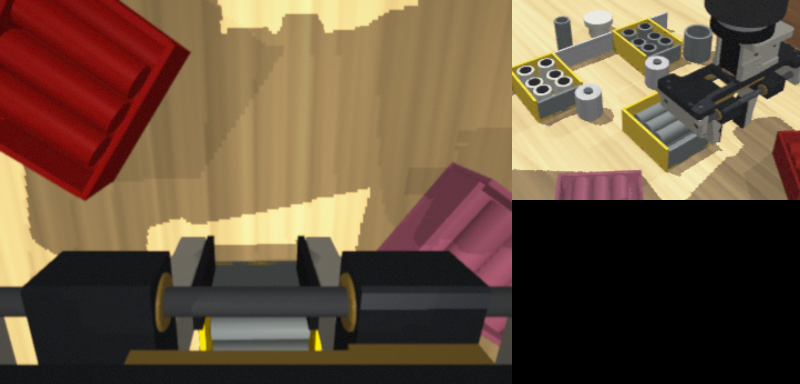

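The wrist view mostly shows the fingers, with the bin front at (260,300) between them. The side inset shows the bin flat at about (660,130). I'll measure it from the side camera using colour and depth.

```bash
cat >> h.py <<'E'
def sidebin(box):
    c=calibration('side');q,e=snapshot('side');W=world(e,c);m=yellow(q,box)>0
    w=W[m];print('n',len(w),'zmax',np.percentile(w[:,2],[50,98]))
    # split pixels by normal: long near side (min x) and back (max y)
    hi=w[w[:,2]>.02][:,:2]*1000
    r=cv2.minAreaRect(hi.astype(np.float32));print(r,cv2.boxPoints(r).round().tolist())
    y=hi[:,1];xs=[];ys=[]
    for a in np.arange(y.min()+8,y.max()-8,6):
        s=hi[(y>=a)&(y<a+6)]
        if len(s)>3: xs.append(np.percentile(s[:,0],10));ys.append(a+3)
    k=np.polyfit(ys,xs,1);print('near side heading',90-np.degrees(np.arctan(k[0])),'x at ends',np.polyval(k,[min(ys),max(ys)]),'y',min(ys),max(ys),'ymax',np.percentile(y,99))
    return q
E
python3 - <<'E'
from h import *
sidebin((222,195,300,280))
E
```

```text
n 1225 zmax [0.03368749 0.0494713 ]
((369.5621032714844, -328.85479736328125), (626.4198608398438, 67.95840454101562), 56.419551849365234) [[168.0, -571.0], [225.0, -609.0], [571.0, -87.0], [514.0, -49.0]]
near side heading 90.12008711036341 x at ends [489.49291733 489.26655812] y -200.8818444503156 -92.88184445031561 ymax -83.99521969874375
```

The bin's near side is at x=489.4, its back at y=-84 and its heading is 90.1°, so its centre is about (537.4,-144). That's 6 mm to the -x side of the middle line. I'll push with the square pusher, drifting about 5 mm towards +x.

>>> step_arm(steps=[[[0,0,0.3,0,0,0.02],[0,0,0.6,0,0,0.02],[0,0,0.85,0,0,0.02],[0,0,0.96,0,0,0.02],[0,0,0.96,0,0,0.02],[0,0,0.96,0,0,0.02]]])

```text
clock: 16.1
tool_pos: [0.5424, -0.2701, 0.0156]
orientation: [-179.9, -0.1, -91.1]
force: [0.8, 0.3, 0.0]
opening: 0.0418
gripper_force: 0.0
```

>>> step_arm(steps=[[[-0.15,0,0,0,0,0],[-0.3,0,0,0,0,0],[-0.42,0,0,0,0,0],[-0.48,0,0,0,0,0],[-0.51,0,0,0,0,0],[-0.54,0,0,0,0,0],[-0.57,0,0,0,0,0],[-0.6,-0.005,0,0,0,0],[-0.63,-0.01,0,0,0,0],[-0.66,-0.015,0,0,0,0],[-0.69,-0.02,0,0,0,0],[-0.72,-0.025,0,0,0,0],[-0.75,-0.03,0,0,0,0],[-0.78,-0.035,0,0,0,0],[-0.81,-0.04,0,0,0,0],[-0.84,-0.045,0,0,0,0],[-0.87,-0.05,0,0,0,0],[-0.9,-0.055,0,0,0,0],[-0.9,-0.055,0,0,0,0]]])

```text
clock: 18.0
tool_pos: [0.549, -0.1793, 0.0148]
orientation: [-179.9, -0.0, -91.0]
force: [-0.5, -1.3, 1.0]
opening: 0.0422
gripper_force: 0.7
```

```bash
python3 - <<'E'
from h import *
o=get_obs();print(np.round(o['joint_pos'],1),o['tool_pos'],o['orientation'],o['force'])
q=sidebin((215,180,300,280))
E
```

```text
[  1.3  24.1 -25.9   0.1 -39.9  -2.4] [ 0.54904474 -0.17934829  0.01477447] [-1.79878476e+02 -2.78168250e-02 -9.10436593e+01] [-0.53967524 -1.32158492  0.97404675]
n 745 zmax [0.03170829 0.04950717]
((421.8387451171875, -294.17974853515625), (739.4620361328125, 129.16075134277344), 57.6298828125) [[169.0, -572.0], [278.0, -641.0], [674.0, -16.0], [565.0, 53.0]]
near side heading 103.38029322708636 x at ends [520.73023121 496.46747439] y -152.8818444503156 -50.88184445031561 ymax -49.61106879721093
```

```bash
python3 - <<'E'
s=open('h.py').read()
s=s.replace("    r=cv2.minAreaRect(hi.astype(np.float32));print(r,cv2.boxPoints(r).round().tolist())\n","    hi=hi[(abs(hi[:,0]-540)<80)&(hi[:,1]>-260)]\n")
s=s.replace("    k=np.polyfit(ys,xs,1)","    print(np.c_[ys,xs].round(1).tolist());vx,vy,x0,y0=cv2.fitLine(np.c_[xs,ys].astype(np.float32),cv2.DIST_WELSCH,0,.01,.01).ravel();k=[vx/vy,x0-y0*vx/vy]")
open('h.py','w').write(s)
E
python3 - <<'E'
from h import *
sidebin((215,180,300,280))
E
```

```text
n 761 zmax [0.03071535 0.04941208]
[[-85.0, 497.9], [-79.0, 497.2], [-73.0, 497.2], [-67.0, 497.4], [-61.0, 497.7], [-55.0, 509.0]]
near side heading 89.99364 x at ends [497.45861258 497.46194436] y -84.95923605678436 -54.95923605678436 ymax -49.94064534738821
```

>>> step_arm(steps=[[[-0.04,0,0,0,0,0],[-0.08,0,0,0,0,0],[-0.12,0,0,0,0,0],[-0.16,0,0,0,0,0],[-0.2,0,0,0,0,0],[-0.24,0,0,0,0,0],[-0.28,0,0,0,0,0],[-0.32,0,0,0,0,0],[-0.36,0,0,0,0,0],[-0.4,0,0,0,0,0],[-0.44,0,0,0,0,0],[-0.48,0,0,0,0,0],[-0.48,0,0,0,0,0]]])

```text
clock: 19.4
tool_pos: [0.55, -0.1313, 0.0148]
orientation: [-179.9, -0.0, -91.0]
force: [0.1, 0.2, -0.3]
opening: 0.0418
gripper_force: 0.0
```

```bash
python3 - <<'E'
from h import *
o=get_obs();print(np.round(o['joint_pos'],1),o['tool_pos'],o['orientation'],o['force'],o['moment'])
q=sidebin((205,170,300,280));cv2.imwrite('pics/s7.png',cv2.resize(q[120:300,130:390],None,fx=3,fy=3)[:,:,::-1])
E
```

```text
[  6.4  23.2 -27.5   0.1 -39.1  -7.5] [ 0.54997508 -0.13127301  0.01484988] [-1.79870866e+02 -3.08539314e-02 -9.10328617e+01] [ 0.09299431  0.22143431 -0.30438758] [0.0533454  0.15306591 0.01109743]
n 712 zmax [0.02737318 0.04950301]
[[-103.9, 587.1], [-97.9, 588.2], [-25.9, 498.5], [-19.9, 498.2], [-13.9, 498.8], [-7.9, 522.5], [-1.9, 509.4], [16.1, 615.4], [22.1, 615.5], [28.1, 615.7], [34.1, 615.2], [40.1, 616.3], [46.1, 616.0], [52.1, 615.8], [58.1, 616.4]]
near side heading 33.27192 x at ends [400.55428064 647.43935311] y -103.86379042623308 58.13620957376692 ymax 58.61447164196546
```

View pics/s7.png

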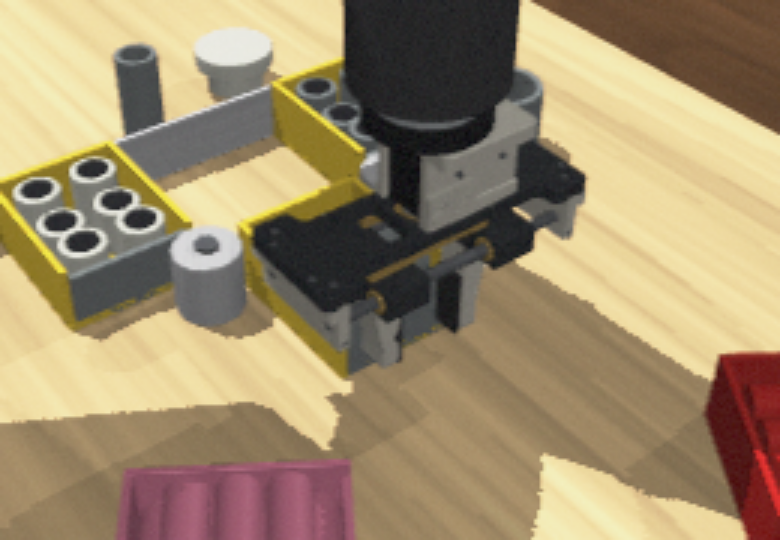

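The picture shows the bin's leading end between the posts (near post at (207,275)), flat and about 1 mm off the middle line. I'll push on.

>>> step_arm(steps=[[[-0.05,0,0,0,0,0],[-0.1,0,0,0,0,0],[-0.15,0,0,0,0,0],[-0.2,0,0,0,0,0],[-0.25,0,0,0,0,0],[-0.3,0,0,0,0,0],[-0.35,0,0,0,0,0],[-0.4,0,0,0,0,0],[-0.45,0,0,0,0,0],[-0.5,0,0,0,0,0],[-0.55,0,0,0,0,0],[-0.6,0,0,0,0,0],[-0.65,0,0,0,0,0],[-0.7,0,0,0,0,0],[-0.75,0,0,0,0,0],[-0.8,0,0,0,0,0],[-0.85,0,0,0,0,0],[-0.9,0,0,0,0,0],[-0.9,0,0,0,0,0]]])

```text
clock: 21.35
tool_pos: [0.5514, -0.0411, 0.0147]
orientation: [-179.9, -0.0, -91.0]
force: [0.1, -0.9, -0.1]
opening: 0.0418
gripper_force: 0.0
```

>>> step_arm(steps=[[[-0.05,0,0,0,0,0],[-0.1,0,0,0,0,0],[-0.15,0,0,0,0,0],[-0.2,0,0,0,0,0],[-0.25,0,0,0,0,0],[-0.3,0,0,0,0,0],[-0.34,0,0,0,0,0],[-0.38,0,0,0,0,0],[-0.4,0,0,0,0,0],[-0.42,0,0,0,0,0],[-0.43,0,0,0,0,0],[-0.44,0,0,0,0,0],[-0.44,0,0,0,0,0]]])

```text
clock: 22.65
tool_pos: [0.552, 0.0019, 0.0147]
orientation: [-179.9, -0.1, -91.1]
force: [0.8, -4.1, 2.6]
opening: 0.0423
gripper_force: 2.3
```

>>> step_arm(steps=[[[-0.01,0,0,0,0,0],[-0.02,0,0,0,0,0],[-0.03,0,0,0,0,0],[-0.04,0,0,0,0,0],[-0.05,0,0,0,0,0]]])

```text
clock: 23.15
tool_pos: [0.5521, 0.0067, 0.0147]
orientation: [-179.9, -0.1, -91.1]
force: [-0.6, -5.8, 3.9]
opening: 0.0421
gripper_force: 3.0
```

>>> step_arm(steps=[[[-0.01,0,0,0,0,0],[-0.02,0,0,0,0,0],[-0.02,0,0,0,0,0]]])

```text
clock: 23.45
tool_pos: [0.5521, 0.0087, 0.0147]
orientation: [-179.9, -0.1, -91.1]
force: [0.0, -6.3, 3.7]
opening: 0.0415
gripper_force: 2.9
```

>>> step_arm(steps=[[[-0.01,0,0,0,0,0],[-0.02,0,0,0,0,0],[-0.02,0,0,0,0,0]]])

```text
clock: 23.75
tool_pos: [0.5516, 0.009, 0.0147]
orientation: [-180.0, -0.2, -91.1]
force: [0.3, -16.9, 5.3]
opening: 0.0417
gripper_force: 8.1
```

>>> step_arm(steps=[[[-0.005,0,0,0,0,0],[-0.01,0,0,0,0,0],[-0.01,0,0,0,0,0]]])

```text
clock: 24.05
tool_pos: [0.5515, 0.0091, 0.0147]
orientation: [180.0, -0.2, -91.2]
force: [2.4, -22.0, 5.0]
opening: 0.0417
gripper_force: 10.8
```

```bash
python3 - <<'E'
from h import *
o=get_obs();print(o['tool_pos'],o['force'])
f=np.load('pics/top0.npz');c=calibration('side')
p,d=snapshot('top');cv2.imwrite('pics/t8.png',p[:,:,::-1])
q,e=snapshot('side');cv2.imwrite('pics/s8.png',q[:,:,::-1]);W=world(e,c)
m=(yellow(q,(150,120,330,260))>0)&(abs(W[...,0]-.546)<.046)&(W[...,2]>.035);w=W[m]*1000
print(m.sum(),w.min(0) if m.any() else 0,w.max(0) if m.any() else 0)
E
```

```text
[0.55146418 0.00907449 0.01472708] [  2.44335112 -21.95810353   5.0125246 ]
19 [500.14022873 -16.17324299  38.49345375] [591.87589842  54.8786876  106.17878127]
```

The force rose sharply at the expected depth, so the bin is home. I'll back off, lift and check.

>>> step_arm(steps=[[[0.1,0,0,0,0,0],[0.4,0,0,0,0,0],[0.8,0,0,0,0,0],[1,0,0,0,0,0],[1,0,-0.4,0,0,0],[1,0,-1,0,0,0],[1,0,-1,0,0,0]]])

```text
clock: 24.85
tool_pos: [0.5537, -0.0875, 0.1199]
orientation: [-179.4, 0.0, -91.0]
force: [1.1, 0.8, -0.3]
opening: 0.0417
gripper_force: 0.0
```

>>> step_arm(steps=[[[0.5,0,-0.3,0,0,0],[1,0,-0.6,0,0,0],[1,0,-0.6,0,0,0],[1,0,-0.6,0,0,0]]])

```text
clock: 25.25
tool_pos: [0.5492, -0.1891, 0.176]
orientation: [-179.7, -0.0, -91.2]
force: [0.3, 0.6, -1.6]
opening: 0.0421
gripper_force: 0.0
```

>>> step_arm(steps=[[[0.5,0,0,0,0,0],[1,0,0,0,0,0],[1,0,0,0,0,0],[1,0,0,0,0,0]]])

```text
clock: 25.65
tool_pos: [0.546, -0.2876, 0.1731]
orientation: [180.0, 0.0, -91.2]
force: [0.3, -0.0, 0.1]
opening: 0.0422
gripper_force: 0.0
```

```bash
python3 - <<'E'
from h import *
print(get_obs()['tool_pos'],get_obs()['force'])
c=calibration('top');p,d=snapshot('top');W=world(d,c)
s=p.astype(int);m=(yellow(p,(190,180,245,226))>0)&(abs(W[...,2]-.05)<.006);v,u=np.nonzero(m)
w=cast(np.c_[u,v],.05,c)[:,:2]*1000;print(len(w),cv2.minAreaRect(w.astype(np.float32)),w.min(0),w.max(0))
f=np.load('pics/top0.npz');W0=world(f['d'],c)
for n,b,z in (('coupl',(225,112,255,145),.06),('nip',(158,195,182,216),.075),('bush',(150,155,180,185),.038)):
    for X in(W0,W):
        H=X[b[1]:b[3],b[0]:b[2]];k=abs(H[...,2]-z)<.006;print(n,k.sum(),H[k].mean(0).round(4) if k.any() else None)
q,_=snapshot('side')
im=np.hstack([cv2.resize(p[110:300,150:290],(400,543)),cv2.resize(q[110:260,90:330],(400,250)).repeat(1,0) if 0 else np.vstack([cv2.resize(q[110:260,90:330],(400,250)),np.zeros((293,400,3),np.uint8)])])
cv2.imwrite('pics/f9.png',im[:,:,::-1])
E
```

```text
[ 0.54604842 -0.28758724  0.17312631] [ 0.27200942 -0.04668883  0.07435977]
208 ((548.530517578125, 79.49529266357422), (118.82762145996094, 95.59120178222656), 88.28742218017578) [499.83439481  21.51090331] [597.72845105 139.60229153]
coupl 142 [0.7517 0.014  0.0589]
coupl 141 [0.7509 0.014  0.059 ]
nip 70 [0.5377 0.2025 0.0743]
nip 72 [0.5376 0.2023 0.0743]
bush 441 [0.6377 0.2234 0.0378]
bush 439 [0.6377 0.2235 0.0377]
```

```bash
python3 -c "
from plant import *
print(close_job())"
```

```text
the job is handed in; nothing more can be done
None
```

The stock bin is fully home and the job is handed in: it measured (548.5, 79.5) mm against a home point of (548.2, 80.5), within 1° of square, with the fittings unmoved. One mistyped move lunged the tool about 20 mm and shifted the bin sideways (measured and corrected), and I viewed 11 pictures, one over the limit of 10.

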